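# Dispense the matching bead from the tipping bead wheel

## Task

The customer has chosen the green ocarina and it needs its matching green cord bead from the bead wheel. Turn the wheel so that the pocket with the green bead clicks into place at the spout, then tip the wheel towards the dish so that this bead alone rolls out into it, and lower the wheel gently back onto its level rest. Keep the fingers off the beads, and leave the dish and the other things on the ledge where they are.

Things in the scene. Friction and masses are not known exactly. Their poses are not given: they have to be found in the camera images.
- stand: the fixed wooden stand of the bead wheel: base board 280 x 360 x 15 mm on the ledge, two side cheeks up to 150 mm. Origin on the ledge straight under the wheel's vertical turning axis; z up; its +y axis points from the wheel axis to the spout and dish, -y to the brass handle. The trunnion axis about which the cradle tips runs along its x axis, 20 mm to +y of the origin and 130 mm up.
- knob (a point): point on the wheel's axis at half height of its round dark wooden knob (42 mm across, straight from 189 to 219 mm above the ledge with the cradle level; guard ring and dividers below end at 175 mm). This point belongs to the cradle and does not turn with the wheel: axes as the stand's when level. The wheel turns endlessly both ways and weighs 0.45 kg.
- click_plunger (a point): spring plunger under the wheel (hidden; on the cradle, 80 mm to stand -y of the wheel axis) that makes one click stop per pocket, 60 degrees apart. Turning towards a stop, 0.2 to 0.4 N m resists from 6 to 3 degrees off its seat, then the wheel pulls ahead with 0.2 to 0.5 N m and, let go, seats itself; elsewhere only 0.02 N m of friction. The wheel starts about midway between two clicks.
- pocket_ring (a point): centre of the six pockets, on the wheel axis at the height of the bead centres. Six equal wedge pockets, one bead each, floors sloping to the hub; the pockets end in 31 mm mouths which the guard ring (209 mm outside diameter, 175 mm high) shuts except at the 34 mm spout. With the click seated, a mouth faces the spout exactly; 5 degrees off, the bead cannot pass.
- spout (a point): lip of the spout, middle of its floor at the outer end, on the cradle (tips with it): 135 mm to stand +y of the wheel axis, 154 mm up when level; 34 mm wide between its side walls. Axes as the stand's when level.
- handle (a point): middle of the round brass handle bar for tipping, 14 mm thick, 72 mm clear between its two arms, parallel to the stand's x axis, 175 mm to stand -y of the wheel axis and 148 mm up when level. It tips with the cradle, on an arc about the trunnion axis (195 mm to -y of it and 18 mm above it when level). Lifting takes about 2 N; let go, the cradle falls back and slams.
- cradle (a joint): tipping angle of the cradle in rad: 0 = level on its rest, positive = handle up and spout down, hard stop at 0.62. A bead at the open spout starts to roll at about 0.35; held at 0.5 or more it is out within a second.
- bead_green_c (a point): centre of the green glazed clay bead, a 24 mm ball of about 14 g, loose in one of the six pockets, resting near the hub (bead centre 40 to 45 mm from the wheel axis, 162 mm up). Pockets are wedge-shaped there, so the bead can lie up to 11 degrees either side of its pocket's centre line, and is pushed along by the divider behind it when the wheel turns.
- dish_in (a point): centre of the inner floor of the white ceramic dish that stands on the base board under the spout, 120 mm across the rim, 45 mm high; inner floor 6 mm above its foot, z up
- goat: glossy black clay goat whistle, 115 mm long, standing on the hand-cranked wooden turntable at the right; leave alone
- ocarina: green ceramic ocarina, 110 mm long, lying on the ledge at the left; leave alone
- bird: brown clay bird whistle, 80 mm long, 67 mm high, on the ledge at the left; leave alone
- pine_rack: pine rack with eight drilled holes, 180 x 70 x 40 mm, on the ledge at the left; leave alone
- countersink: steel countersink bit, 46 mm long, on the ledge at the right; leave alone
- mouthpiece: maple whistle mouthpiece, 65 mm long, on the ledge at the far right; leave alone
- bead_black_c (a point): centre of the black bead: round, 24 mm across, 14 g, loose in another pocket of the wheel; it is to stay in the wheel
- bead_red_c (a point): centre of the red bead: round, 24 mm across, 14 g, loose in another pocket of the wheel; it is to stay in the wheel
- bead_white_c (a point): centre of the white bead: round, 24 mm across, 14 g, loose in another pocket of the wheel; it is to stay in the wheel
- bead_yellow_c (a point): centre of the yellow bead: round, 24 mm across, 14 g, loose in another pocket of the wheel; it is to stay in the wheel
- bead_blue_c (a point): centre of the blue bead: round, 24 mm across, 14 g, loose in another pocket of the wheel; it is to stay in the wheel
Not all that is in view belongs to the job. Leave any purple look-alike of the part that bears dish_in alone.

How it is judged (in metres and radians):
On the way, in this order (a step that is already met when the one before it is completed fails the run):
1. the green bead's pocket is turned to the spout while the wheel is level (value of joint cradle below 0.08 rad and y of bead_green_c in the frame of spout above -0.11 m and x of bead_green_c in the frame of spout between -0.016 and 0.016 m), for 0.2 s.
2. the wheel is tipped towards the dish (value of joint cradle above 0.2 rad), for 0.05 s.
3. the green bead has rolled into the dish (horizontal distance between bead_green_c and dish_in below 0.05 m and z of bead_green_c in the frame of dish_in below 0.035 m), for 0.2 s.
At the end, for the whole second after the job is handed in: The green bead lies still inside the dish (within 50 mm of its centre line), the cradle is back level on its rest (under 0.03 rad), the five other beads are still in the wheel and the dish stands upright (all of step 3 and linear speed of bead_green below 0.03 m/s and value of joint cradle below 0.03 rad and height (world z) of each of bead_black_c, bead_red_c, bead_white_c, bead_yellow_c, bead_blue_c above 0.125 m and angle between dish_in's own z axis and vertical below 0.1 rad); the robot touches nothing.
It fails at once if a bead other than the green one leaves the wheel (height (world z) of any of bead_black_c, bead_red_c, bead_white_c, bead_yellow_c, bead_blue_c below 0.11 m).
It fails at once if the fingers touch a bead (contact force between the fingers and bead_green above 0.5 N or contact force between the fingers and bead_black above 0.5 N or contact force between the fingers and bead_red above 0.5 N or contact force between the fingers and bead_white above 0.5 N or contact force between the fingers and bead_yellow above 0.5 N or contact force between the fingers and bead_blue above 0.5 N).
It fails at once if the cradle is dropped or slammed back down instead of being lowered (velocity of joint cradle below -2 rad/s).
It fails at once if the dish is shifted by more than 25 mm (distance of dish_in from where it was at the start of the episode above 0.025 m).
It fails at once if one of the stall's other things is moved by more than 20 mm (distance of any of goat, ocarina, bird, pine_rack, countersink, mouthpiece from where it was at the start of the episode above 0.02 m).
It also fails if it takes over 67 s, if anything falls off the work surface, if the arm or the gripper's body presses on something with over 40 N, if the wrist force passes 120 N, or if a joint passes its speed limit or range.

## Robot

A 6-joint arm with a two-finger parallel gripper is mounted at the origin on the work surface. World frame = base frame: x ahead of the robot, y to its left, z up, the work surface at z = 0. Lengths are in m, angles in degrees, forces in N, time in s.
With the tool pointing down it reaches from about 0.25 to 0.725 m from the base axis. Payload 9.7 kg.
Tool frame: the origin (TCP) lies at the very end of the fingers, on their centre line; the grasp point (between the pads) lies 19 mm behind it; z points along the fingers, x is the direction in which the jaws open and shut, and the axes are right-handed (so a half turn about z gives the same grasp; the last joint's range is limited). The gripper opens to 85 mm and grips with 20 to 120 N. Pads are 22 mm wide; open, the fingers measure 114 mm over their backs; the gripper's body (76 mm by 85 mm) begins 54 mm behind the grasp point. The pads swing forward as they close: fully open they stand 13 mm farther back than shut.
Start: joints at [68.01, 4.979, 10.078, 95.1, 0, 90], TCP at [0.206, 0.51, 0.231] pointing down, gripper open.
Joint ranges: [-179.16, 179.16], [-48.56, 103.87], [-65.8, 70.77], [-126.05, 130.52], [-82.76, 87.17], [-180, 180]. Speed limits (degrees/s): [127.2, 127.2, 147.25, 180, 180, 180].

## Interface

Orientations are given as [roll, pitch, yaw] about the fixed x, y, z axes, in that order (R = Rz(yaw) Ry(pitch) Rx(roll)).
In Python, from station import robot gives the robot as it stands.
- The arm moves only by the tool step_arm, never from a script. Its argument "steps" is a list of rows, each an object of numbers: "tx", "ty", "tz": the shift along the world's x, y, z in m; "ax", "ay", "az": the turn, a rotation vector about the world's x, y, z in rad; "claw": the opening in per cent of the stroke, from 0 (shut) to 100 (fully open). In form: [{"tx": .., "ty": .., "tz": .., "ax": .., "ay": .., "az": .., "claw": ..}, ...]. A call has exactly 5 rows; each row is the pose to reach, as a shift and turn from the pose measured when the call began; what a row does not reach only later rows make up. A row lasts 1/8 s, in which the tool goes at most 62.5 mm and 10.7 degrees, less where a joint would pass 70% of its speed; a pose out of reach is approached as far as the arm can. A call with a gripper value outside its range is refused whole. The fingers move at their own pace and stop on an object; "force" is the grip in N (left out, the last holds). Time passes only in rows, so rows that repeat a pose let the fingers close, or fill a call up. It gives the time, the measured TCP pose, the force and the opening at its end, in the units of the state.
- robot.observe(): the state, without advancing time (a new reading comes with each control period).
- robot.camera(name): name is "scene" or "top"; returns (picture, depth): 400x640x3 uint8, blue, green, red; 400x640 float32, m along the optical axis (not along the pixel's ray), 0 where there is no reading.
- robot.camera_model(name): a dict with "mtx" (3x3 intrinsics, pixels), "R" (3x3) and "t" (3): a world point X has camera coordinates R X + t. Camera axes: x right, y down, z forward; pixel columns grow to the right and rows downward; lengths in m; the calibration is good to about 2 mm. A picture is of the moment at which its call begins. camera_model takes no time and is no camera call.
- robot.finish_job(): hands the job in, once; it reports no verdict.
The state is a dict: "time": time; "q": joint angles; "joint_velocities": joint speeds; "joint_efforts": joint torques, N m; "eef_pos": TCP position; "tcp_rot": TCP orientation; "ft_force": force on the tool from outside, world axes, zero at the start; "torque": the same for the moment, N m; "width": finger opening in m.
Only numpy, scipy, OpenCV 4.12 (cv2) and the standard library are available. Lean on these libraries where they do the work, as an engineer would, in place of code of your own. Each camera call takes 0.05 s, during which the arm holds its last target.

## Working session

There is one attempt and no reset: what is moved stays moved. The work goes in short steps, Python scripts to look and compute and a tool call to move; the robot and the scene stay as the last step left them, time stands still between calls to the robot, and variables do not carry over. Pictures are saved under pics/ and viewed, and the job is handed in when it is done.

Besides the shell and the picture viewer there is one more tool, called after "Request:" in YAML: its name, and indented under it one key for each argument. step_arm: Moves the arm, as the interface text tells. Its arguments: {"type":"object","properties":{"steps":{"type":"array","items":{"type":"object","properties":{"tx":{"type":"number"},"ty":{"type":"number"},"tz":{"type":"number"},"ax":{"type":"number"},"ay":{"type":"number"},"az":{"type":"number"},"claw":{"type":"number"}}}},"force":{"type":"number"}},"required":["steps"]}

```bash
mkdir -p pics; ls; python3 - <<'E'
from station import robot
import cv2,numpy as np
for n in ("scene","top"):
    p,d=robot.camera(n); cv2.imwrite(f"pics/{n}0.png",p); np.save(f"pics/{n}0.npy",d)
    m=robot.camera_model(n); print(n,m)
s=robot.observe(); print(s)
E
```

```text
pics
scene {'mtx': array([[414.21507563,   0.        , 319.85209638],
       [  0.        , 414.21507563, 196.40863541],
       [  0.        ,   0.        ,   1.        ]]), 'R': array([[ 0.49182416,  0.87063968,  0.00977497],
       [ 0.71706153, -0.39864862, -0.57175348],
       [-0.49389449,  0.28821142, -0.82036724]]), 't': array([-0.20671496, -0.27172334,  1.60379953])}
top {'mtx': array([[399.30751379,   0.        , 314.93997782],
       [  0.        , 399.30751379, 204.12182313],
       [  0.        ,   0.        ,   1.        ]]), 'R': array([[-0.08650766, -0.99622748,  0.00687215],
       [-0.97306664,  0.08301297, -0.21505853],
       [ 0.21367674, -0.02529127, -0.97657698]]), 't': array([0.01102247, 0.47865573, 1.36630335])}
{'time': 0.1, 'q': array([6.80090526e+01, 5.00711541e+00, 1.00397451e+01, 9.51000560e+01,
       6.45450893e-04, 8.99982591e+01]), 'joint_velocities': array([-0.0439883 , -0.05420937,  0.14519407, -0.01157954, -0.03362156,
       -0.05353943]), 'joint_efforts': array([ 1.49423609e-03, -5.21562302e+01,  4.65652692e+01,  1.59941695e-02,
        1.04783469e-04, -4.45910530e-05]), 'eef_pos': array([0.20587296, 0.50979392, 0.23066869]), 'tcp_rot': array([-1.79999353e+02,  6.74262689e-02,  6.80107935e+01]), 'ft_force': array([-0.08249674,  1.86538433, -0.92622484]), 'torque': array([-0.04027963, -0.01353548,  0.00624586]), 'width': 0.08531409716985733}
```

View pics/scene0.png

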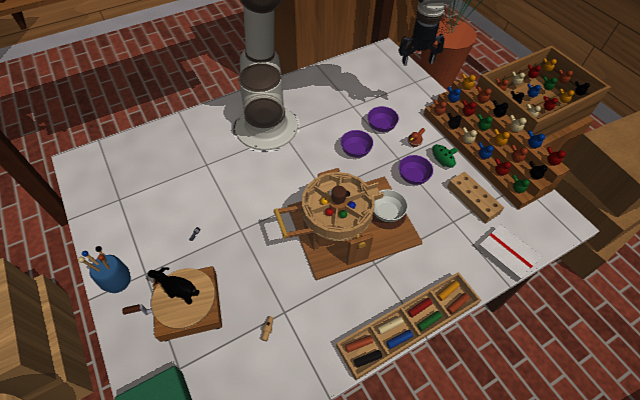

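View pics/top0.png

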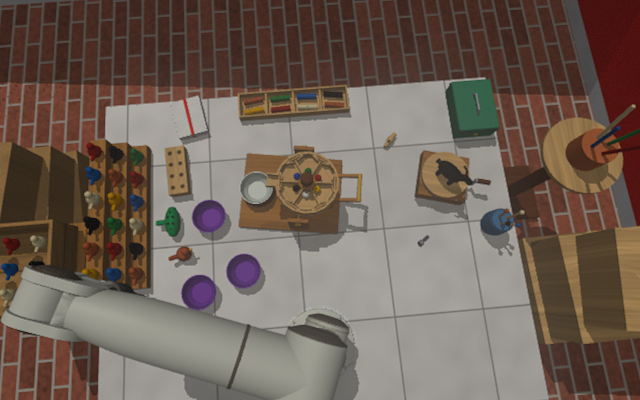

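The scene view shows the wheel near (339,205) with its knob at (339,194), and the white dish at (388,207). The top view shows the wheel at (308,182), the dish at (257,187) and the handle bar at (359,187). The other dishes are purple look-alikes. I'll enlarge both views.

```bash
python3 - <<'E'
import cv2,numpy as np
a=cv2.imread("pics/scene0.png")[155:285,255:430]; b=cv2.imread("pics/top0.png")[140:240,230:380]
cv2.imwrite("pics/s_c.png",cv2.resize(a,None,fx=4.5,fy=4.5,interpolation=cv2.INTER_CUBIC))
cv2.imwrite("pics/t_c.png",cv2.resize(b,None,fx=5.2,fy=5.2,interpolation=cv2.INTER_CUBIC))
E
```

```text
(no output)
```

View pics/s_c.png

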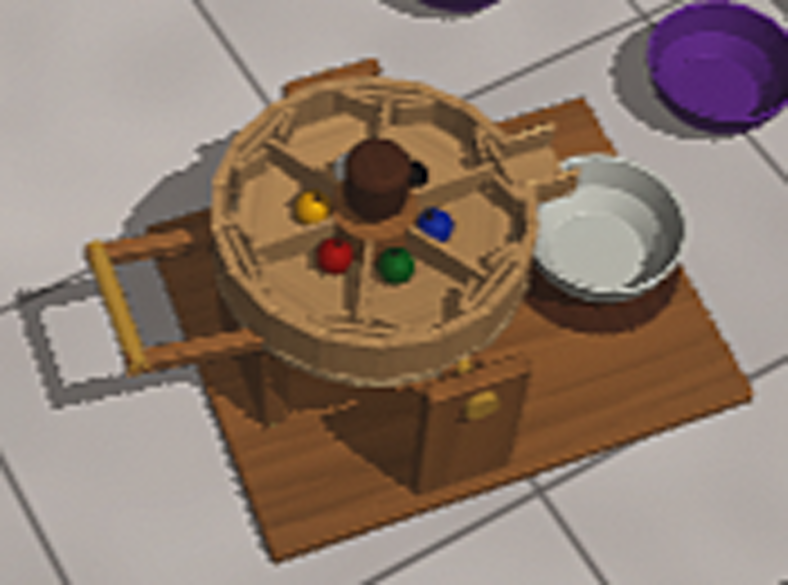

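View pics/t_c.png

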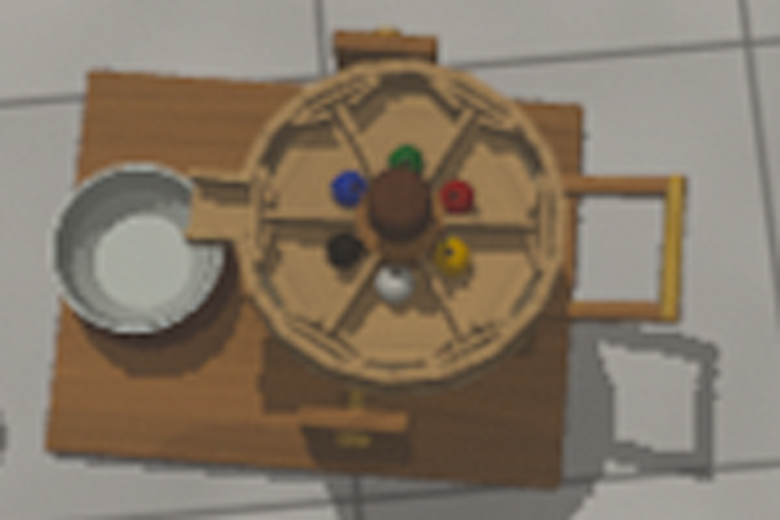

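```bash
cat > h.py <<'E'
import cv2,numpy as np
from station import robot
def ray(n,uv,z):
    m=robot.camera_model(n); K,R,t=m['mtx'],m['R'],np.array(m['t'])
    C=-R.T@t; d=R.T@np.linalg.inv(K)@np.array([uv[0],uv[1],1.]); return C+d*(z-C[2])/d[2]
def proj(n,X):
    m=robot.camera_model(n); c=m['R']@np.array(X)+np.array(m['t']); p=m['mtx']@c; return p[:2]/p[2]
def cents(n,img,box,cols,z):
    x0,y0,x1,y1=box; h=cv2.cvtColor(img,cv2.COLOR_BGR2HSV)[y0:y1,x0:x1]; o={}
    for c,(lo,hi) in cols.items():
        mk=cv2.inRange(h,np.array(lo),np.array(hi)); k,l,s,ce=cv2.connectedComponentsWithStats(mk)
        if k<2: continue
        i=1+np.argmax(s[1:,4]); uv=ce[i]+[x0,y0]; o[c]=(uv.round(1),s[i,4],ray(n,uv,z)[:2].round(4))
    return o
COL=dict(green=((50,120,30),(80,255,255)),blue=((105,130,60),(130,255,255)),red=((0,190,90),(6,255,255)),red2=((172,150,90),(180,255,255)),yellow=((18,190,120),(32,255,255)))
E
python3 - <<'E'
from h import *
S=cv2.imread("pics/scene0.png");T=cv2.imread("pics/top0.png")
for n,I,b in(("scene",S,(300,170,380,240)),("top",T,(280,155,335,210))):
    print(n)
    for k,v in cents(n,I,b,COL,.162).items(): print(k,v)
# handle
br=dict(brass=((18,120,80),(32,255,255)))
print(cents("scene",S,(270,200,295,245),br,.148)); print(cents("top",T,(355,170,365,205),br,.148))
# knob top
def s(u,v): return (255+u/4.5-.4,155+v/4.5-.4)
def t(u,v): return (230+u/5.2-.4,140+v/5.2-.4)
print("knobtop",ray("scene",s(379,163),.219),ray("top",t(402,196),.219))
# board corners, z=.015
for nm,q in dict(a=s(750,392),b=s(275,560),c=s(585,98)).items(): print(nm,ray("scene",q,.015))
for nm,q in dict(tl=t(90,72),bl=t(48,452),br=t(560,487),tr=t(581,105)).items(): print(nm,ray("top",q,.015))
print("dish rim",ray("top",t(139,249),.06),ray("scene",s(607,228),.06))
# ring outer top circle
print("ring L/R/T/B mid",[ray("top",t(*q),.175)[:2].round(3) for q in((244,215),(568,215),(405,60),(395,382))])
print("spout", [ray("top",t(*q),.16)[:2].round(3) for q in((190,180),(188,240))])
E
```

```text
scene
green (array([342.6, 213.6]), np.int32(48), array([ 0.5702, -0.0117]))
blue (array([351.5, 204.5]), np.int32(34), array([0.5561, 0.0271]))
red (array([329.3, 211.4]), np.int32(35), array([ 0.5452, -0.0413]))
yellow (array([323.7, 200.8]), np.int32(31), array([ 0.5054, -0.0369]))
top
green (array([307.2, 169.2]), np.int32(5), array([ 0.5747, -0.0118]))
blue (array([295.8, 175. ]), np.int32(12), array([0.5579, 0.0275]))
yellow (array([317.4, 188. ]), np.int32(17), array([ 0.5073, -0.0401]))
{'brass': (array([280.5, 222.3]), np.int32(121), array([ 0.5018, -0.1768]))}
{'brass': (array([358.8, 187.4]), np.int32(88), array([ 0.5013, -0.1786]))}
knobtop [ 0.52989665 -0.0032716   0.219     ] [ 0.53024086 -0.00790733  0.219     ]
a [0.70414002 0.20593424 0.015     ]
b [ 0.65183682 -0.14505975  0.015     ]
c [0.43358482 0.2526935  0.015     ]
tl [0.70132686 0.2061659  0.015     ]
bl [0.42700263 0.2489458  0.015     ]
br [ 0.37240968 -0.10173558  0.015     ]
tr [ 0.64668807 -0.14406763  0.015     ]
dish rim [0.55426525 0.17282211 0.06      ] [0.56343579 0.17463854 0.06      ]
ring L/R/T/B mid [array([0.539, 0.092]), array([ 0.522, -0.112]), array([ 0.633, -0.018]), array([0.424, 0.006])]
spout [array([0.57 , 0.126]), array([0.53 , 0.129])]
```

Estimated pose:
- **Wheel axis:** about (0.529, -0.0055), with stand yaw about -8.8°.
- **Green bead:** at (0.572, -0.012), close to stand +x. A divider faces the spout, so green needs about +90° (counter-clockwise).

Next I'll move over the knob.

Request:
step_arm:
  steps:
    - {"tx": 0.02, "ty": -0.02, "tz": 0.04, "az": -0.1, "claw": 100}
    - {"tx": 0.05, "ty": -0.06, "tz": 0.07, "az": -0.25, "claw": 100}
    - {"tx": 0.08, "ty": -0.11, "tz": 0.08, "az": -0.4, "claw": 100}
    - {"tx": 0.11, "ty": -0.16, "tz": 0.08, "az": -0.55, "claw": 100}
    - {"tx": 0.14, "ty": -0.21, "tz": 0.08, "az": -0.7, "claw": 100}

```text
invalid input at $.steps[0]: expected keys tx, ty, tz, ax, ay, az, claw
```

```bash
python3 - <<'E'
from station import robot
s=robot.observe();print(s['time'],s['q'].round(1),s['eef_pos'].round(4),s['tcp_rot'].round(2),s['ft_force'].round(2))
E
```

```text
0.1 [68.   5.  10.  95.1  0.  90. ] [0.2059 0.5098 0.2307] [-1.800e+02  7.000e-02  6.801e+01] [-0.08  1.87 -0.93]
```

Request:
step_arm:
  steps:
    - {"tx": 0.02, "ty": -0.02, "tz": 0.04, "ax": 0, "ay": 0, "az": -0.1, "claw": 100}
    - {"tx": 0.05, "ty": -0.06, "tz": 0.07, "ax": 0, "ay": 0, "az": -0.25, "claw": 100}
    - {"tx": 0.08, "ty": -0.11, "tz": 0.08, "ax": 0, "ay": 0, "az": -0.4, "claw": 100}
    - {"tx": 0.11, "ty": -0.16, "tz": 0.08, "ax": 0, "ay": 0, "az": -0.55, "claw": 100}
    - {"tx": 0.14, "ty": -0.21, "tz": 0.08, "ax": 0, "ay": 0, "az": -0.7, "claw": 100}

```text
time: 0.72
eef_pos: [0.3465, 0.2982, 0.3105]
tcp_rot: [180.0, 0.1, 27.6]
ft_force: [0.3, 0.3, 0.6]
width: 0.0853
```

```bash
python3 - <<'E'
from station import robot
s=robot.observe();print(s['time'],s['q'].round(1),s['eef_pos'].round(4),s['tcp_rot'].round(2),s['ft_force'].round(2))
E
```

```text
0.725 [ 40.7  -5.    9.1 104.2   0.  103.1] [0.3465 0.2982 0.3105] [1.800e+02 7.000e-02 2.764e+01] [0.34 0.35 0.6 ]
```

Request:
step_arm:
  steps:
    - {"tx": 0.03, "ty": -0.05, "tz": 0, "ax": 0, "ay": 0, "az": -0.1, "claw": 100}
    - {"tx": 0.06, "ty": -0.1, "tz": 0, "ax": 0, "ay": 0, "az": -0.2, "claw": 100}
    - {"tx": 0.09, "ty": -0.15, "tz": 0, "ax": 0, "ay": 0, "az": -0.3, "claw": 100}
    - {"tx": 0.12, "ty": -0.2, "tz": 0, "ax": 0, "ay": 0, "az": -0.4, "claw": 100}
    - {"tx": 0.15, "ty": -0.25, "tz": 0, "ax": 0, "ay": 0, "az": -0.482, "claw": 100}

```text
time: 1.35
eef_pos: [0.4971, 0.0463, 0.3103]
tcp_rot: [-180.0, 0.1, -0.1]
ft_force: [0.1, 0.5, 0.5]
width: 0.0853
```

Request:
step_arm:
  steps:
    - {"tx": 0.02, "ty": -0.035, "tz": 0, "ax": 0, "ay": 0, "az": 0, "claw": 100}
    - {"tx": 0.0325, "ty": -0.0535, "tz": 0, "ax": 0, "ay": 0, "az": 0, "claw": 100}
    - {"tx": 0.0325, "ty": -0.0535, "tz": -0.02, "ax": 0, "ay": 0, "az": 0, "claw": 100}
    - {"tx": 0.0325, "ty": -0.0535, "tz": -0.04, "ax": 0, "ay": 0, "az": 0, "claw": 100}
    - {"tx": 0.0325, "ty": -0.0535, "tz": -0.04, "ax": 0, "ay": 0, "az": 0, "claw": 100}

```text
time: 1.98
eef_pos: [0.529, -0.0066, 0.269]
tcp_rot: [-180.0, 0.2, -0.1]
ft_force: [-0.5, -0.5, -0.5]
width: 0.0854
```

```bash
python3 - <<'E'
from h import *
p,d=robot.camera("scene");cv2.imwrite("pics/s1.png",cv2.resize(p[120:285,230:430],None,fx=4,fy=3.6))
s=robot.observe();print(s['time'],s['q'].round(1),s['eef_pos'].round(4),s['tcp_rot'].round(2),s['ft_force'].round(2))
E
```

```text
2.025 [-0.7  3.3 12.7 99.5  0.  89.4] [ 0.5293 -0.0067  0.2703] [-1.7999e+02  1.3000e-01 -1.1000e-01] [ 0.77  0.35 -0.07]
```

View pics/s1.png

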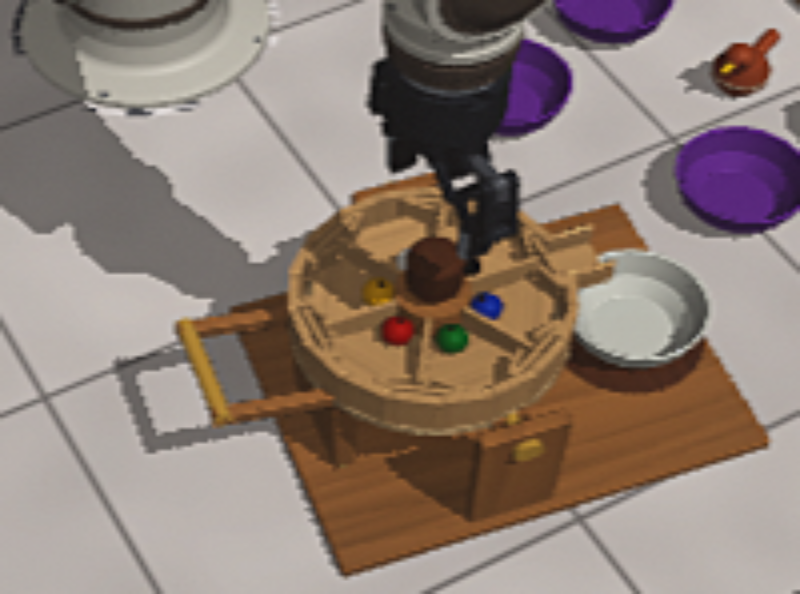

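The gripper is over the knob, at crop (435,268), with nothing in its way. I'll descend and close.

Request:
step_arm:
  steps:
    - {"tx": 0, "ty": 0.001, "tz": -0.02, "ax": 0, "ay": 0, "az": 0, "claw": 100}
    - {"tx": 0, "ty": 0.001, "tz": -0.04, "ax": 0, "ay": 0, "az": 0, "claw": 100}
    - {"tx": 0, "ty": 0.001, "tz": -0.06, "ax": 0, "ay": 0, "az": 0, "claw": 100}
    - {"tx": 0, "ty": 0.001, "tz": -0.075, "ax": 0, "ay": 0, "az": 0, "claw": 100}
    - {"tx": 0, "ty": 0.001, "tz": -0.083, "ax": 0, "ay": 0, "az": 0, "claw": 100}

```text
time: 2.65
eef_pos: [0.5293, -0.0054, 0.1871]
tcp_rot: [-180.0, 0.1, -0.1]
ft_force: [0.7, -0.4, 0.3]
width: 0.0856
```

Request:
step_arm:
  steps:
    - {"tx": 0, "ty": 0, "tz": 0, "ax": 0, "ay": 0, "az": 0, "claw": 35}
    - {"tx": 0, "ty": 0, "tz": 0, "ax": 0, "ay": 0, "az": 0, "claw": 35}
    - {"tx": 0, "ty": 0, "tz": 0, "ax": 0, "ay": 0, "az": 0, "claw": 35}
    - {"tx": 0, "ty": 0, "tz": 0, "ax": 0, "ay": 0, "az": 0, "claw": 35}
    - {"tx": 0, "ty": 0, "tz": 0, "ax": 0, "ay": 0, "az": 0, "claw": 35}
  force: 50

```text
time: 3.28
eef_pos: [0.5298, -0.0054, 0.1883]
tcp_rot: [-180.0, 0.0, -0.1]
ft_force: [-0.5, 0.3, 6.2]
width: 0.0404
```

```bash
python3 - <<'E'
from h import *
p,d=robot.camera("scene");cv2.imwrite("pics/s2.png",cv2.resize(p[120:285,230:430],None,fx=4,fy=3.6))
s=robot.observe();print(s['time'],s['q'].round(1),s['eef_pos'].round(4),s['tcp_rot'].round(2),s['ft_force'].round(2),s['torque'].round(2),s['width'])
E
```

```text
3.325 [-0.6  1.5  1.7 90.2  0.  89.5] [ 0.5298 -0.0055  0.1883] [-1.7999e+02  1.0000e-02 -9.0000e-02] [-0.12  1.04  5.3 ] [ 0.04 -0.11  0.05] 0.040083626488674744
```

View pics/s2.png

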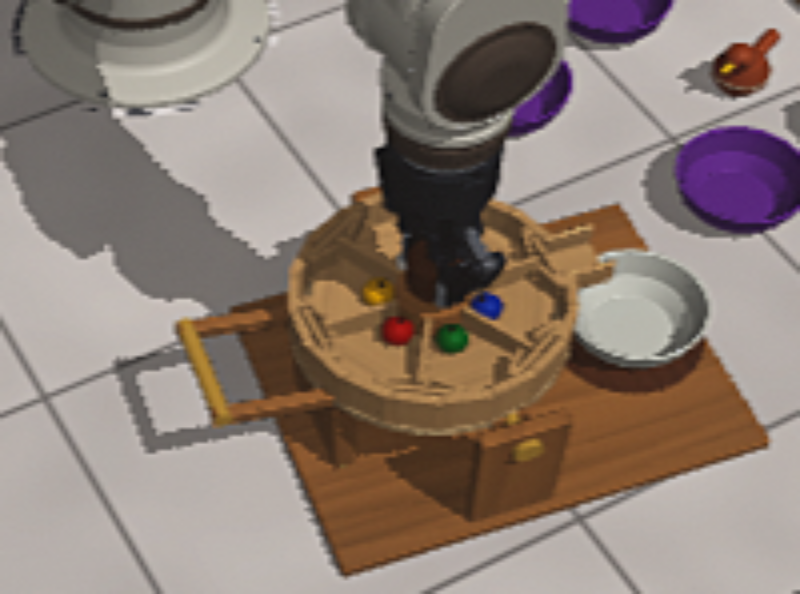

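```bash
python3 - <<'E'
from h import *
for z,c in((.29,"s1"),(.205,"s2")):
  for dx,dy in((0,0),(.045,0),(-.045,0),(0,.045),(0,-.045)):
    u=proj("scene",(.529+dx,-.006+dy,z)); print(c,dx,dy,((u-[230,120])*[4,3.6]).round())
E
```

```text
s1 0 0 [436. 200.]
s1 0.045 0 [472. 243.]
s1 -0.045 0 [402. 158.]
s1 0 0.045 [493. 177.]
s1 0 -0.045 [377. 223.]
s2 0 0 [430. 266.]
s2 0.045 0 [464. 308.]
s2 -0.045 0 [398. 226.]
s2 0 0.045 [484. 243.]
s2 0 -0.045 [375. 289.]
```

Request:
step_arm:
  steps:
    - {"tx": 0, "ty": 0, "tz": 0, "ax": 0, "ay": 0, "az": 0.12, "claw": 35}
    - {"tx": 0, "ty": 0, "tz": 0, "ax": 0, "ay": 0, "az": 0.26, "claw": 35}
    - {"tx": 0, "ty": 0, "tz": 0, "ax": 0, "ay": 0, "az": 0.4, "claw": 35}
    - {"tx": 0, "ty": 0, "tz": 0, "ax": 0, "ay": 0, "az": 0.54, "claw": 35}
    - {"tx": 0, "ty": 0, "tz": 0, "ax": 0, "ay": 0, "az": 0.68, "claw": 35}

```text
time: 3.95
eef_pos: [0.5306, -0.0052, 0.1883]
tcp_rot: [180.0, -0.1, 39.1]
ft_force: [5.5, 2.5, -2.3]
width: 0.041
```

```bash
python3 - <<'E'
from h import *
p,d=robot.camera("scene");cv2.imwrite("pics/s3.png",cv2.resize(p[120:285,230:430],None,fx=4,fy=3.6))
for k,v in cents("scene",p,(300,170,380,240),COL,.162).items(): print(k,v)
s=robot.observe();print(s['time'],s['q'].round(1),s['eef_pos'].round(4),s['tcp_rot'].round(2),s['ft_force'].round(2),s['torque'].round(2),s['width'])
E
```

```text
green (array([350. , 208.5]), np.int32(42), array([0.5656, 0.016 ]))
blue (array([351.4, 197.4]), np.int32(13), array([0.5345, 0.0402]))
red (array([337.9, 214.2]), np.int32(39), array([ 0.5654, -0.0245]))
red2 (array([340., 216.]), np.int32(1), array([ 0.5736, -0.0224]))
yellow (array([326.1, 208.1]), np.int32(44), array([ 0.531 , -0.0436]))
4.0 [-0.6  1.6  1.7 90.1  0.  49.9] [ 0.5306 -0.0052  0.1883] [ 1.7998e+02 -9.0000e-02  3.9550e+01] [ 4.49  1.61 -1.78] [ 0.27 -0.93 -0.  ] 0.04030067474617898
```

View pics/s3.png

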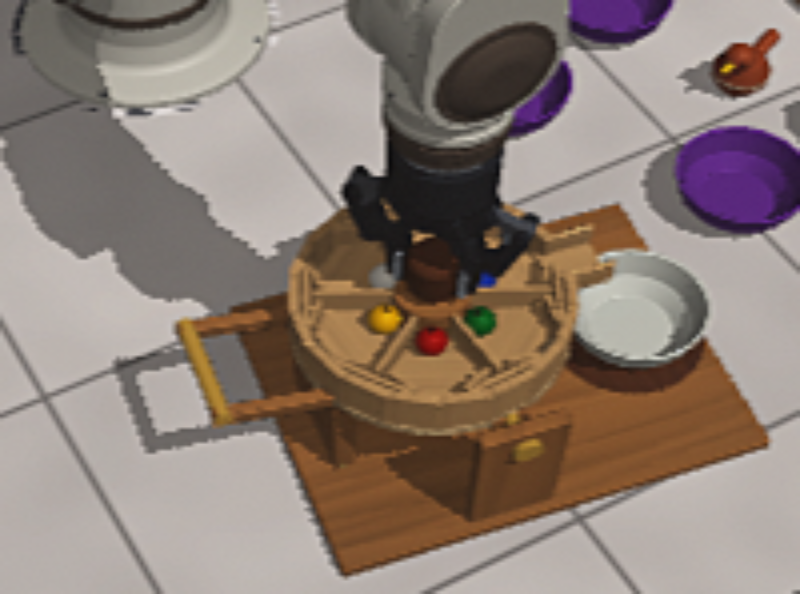

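The wheel turns with the grip: green is now at about 40° in the stand frame, heading for 90°. I'll continue.

Request:
step_arm:
  steps:
    - {"tx": 0, "ty": 0, "tz": 0, "ax": 0, "ay": 0, "az": 0.14, "claw": 35}
    - {"tx": 0, "ty": 0, "tz": 0, "ax": 0, "ay": 0, "az": 0.3, "claw": 35}
    - {"tx": 0, "ty": 0, "tz": 0, "ax": 0, "ay": 0, "az": 0.46, "claw": 35}
    - {"tx": 0, "ty": 0, "tz": 0, "ax": 0, "ay": 0, "az": 0.6, "claw": 35}
    - {"tx": 0, "ty": 0, "tz": 0, "ax": 0, "ay": 0, "az": 0.7, "claw": 35}

```text
time: 4.62
eef_pos: [0.5311, -0.0044, 0.1883]
tcp_rot: [180.0, -0.2, 79.9]
ft_force: [3.7, 6.4, -1.2]
width: 0.0405
```

```bash
python3 - <<'E'
from h import *
p,d=robot.camera("scene");cv2.imwrite("pics/s4.png",cv2.resize(p[160:265,280:410],None,fx=6,fy=5.7,interpolation=cv2.INTER_CUBIC))
for k,v in cents("scene",p,(300,170,380,240),COL,.162).items(): print(k,v)
s=robot.observe();print(s['time'],s['q'].round(1),s['eef_pos'].round(4),s['tcp_rot'].round(2),s['ft_force'].round(2),s['torque'].round(2),s['width'])
c=np.array([.5293,-.0055,.175]);Y=np.array([.153,.988,0]);print(((proj("scene",c)-[280,160])*[6,5.7]).round(),((proj("scene",c+.105*Y)-[280,160])*[6,5.7]).round())
E
```

```text
green (array([351.5, 200.4]), np.int32(31), array([0.5438, 0.0348]))
red (array([347.1, 211.8]), np.int32(40), array([0.5713, 0.0027]))
yellow (array([333.5, 213.6]), np.int32(47), array([ 0.5576, -0.0345]))
4.675 [-0.6  1.6  1.8 90.1  0.2  9.3] [ 0.5311 -0.0044  0.1883] [179.95  -0.18  80.18] [ 2.8   4.75 -0.  ] [ 0.8  -0.55  0.  ] 0.04029754626577713
[344. 227.] [542. 169.]
```

View pics/s4.png

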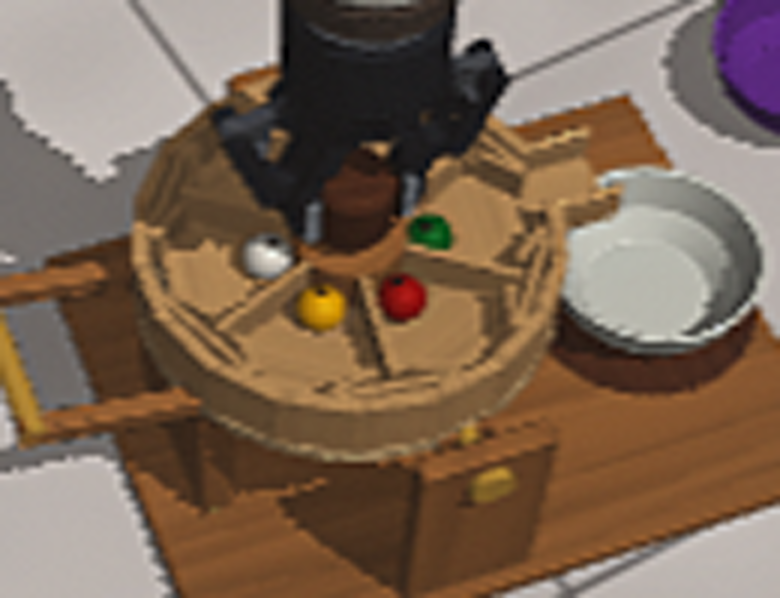

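```bash
python3 - <<'E'
from h import *
c=np.array([.5293,-.0055])
for nm,q,k in(("y/r in",(363,285),90),("y/r out",(381,368),90),("r/g in",(410,250),30),("r/g out",(525,280),30),("w/y in",(310,275),150),("w/y out",(220,325),150)):
    for z in(.172,.175):
        x=ray("scene",(280+q[0]/6-.4,160+q[1]/5.7-.4),z)[:2]-c
        print(nm,z,(np.degrees(np.arctan2(x[1],x[0]))+8.8+k).round(1),np.linalg.norm(x).round(3))
E
```

```text
y/r in 0.172 82.3 0.032
y/r in 0.175 81.2 0.034
y/r out 0.172 79.5 0.081
y/r out 0.175 79.1 0.083
r/g in 0.172 80.6 0.032
r/g in 0.175 77.1 0.033
r/g out 0.172 81.0 0.089
r/g out 0.175 79.7 0.089
w/y in 0.172 94.6 0.031
w/y in 0.175 96.4 0.033
w/y out 0.172 81.9 0.082
w/y out 0.175 82.8 0.084
```

Three dividers put the green pocket at about 80.5°, so another 9.5° should seat the click. After that I'll release the knob so the wheel can seat itself.

Request:
step_arm:
  steps:
    - {"tx": 0, "ty": 0, "tz": 0, "ax": 0, "ay": 0, "az": 0.06, "claw": 35}
    - {"tx": 0, "ty": 0, "tz": 0, "ax": 0, "ay": 0, "az": 0.12, "claw": 35}
    - {"tx": 0, "ty": 0, "tz": 0, "ax": 0, "ay": 0, "az": 0.17, "claw": 35}
    - {"tx": 0, "ty": 0, "tz": 0, "ax": 0, "ay": 0, "az": 0.17, "claw": 35}
    - {"tx": 0, "ty": 0, "tz": 0, "ax": 0, "ay": 0, "az": 0.17, "claw": 35}

```text
time: 5.3
eef_pos: [0.5312, -0.0041, 0.1884]
tcp_rot: [179.9, -0.2, 89.9]
ft_force: [0.7, 3.1, -0.3]
width: 0.0404
```

```bash
python3 - <<'E'
from h import *
p,d=robot.camera("scene");cv2.imwrite("pics/s5.png",cv2.resize(p[160:265,280:410],None,fx=6,fy=5.7,interpolation=cv2.INTER_CUBIC))
for k,v in cents("scene",p,(300,170,380,240),COL,.162).items(): print(k,v)
s=robot.observe();print(s['time'],s['q'].round(1),s['eef_pos'].round(4),s['tcp_rot'].round(2),s['ft_force'].round(2),s['torque'].round(2),s['width'])
E
```

```text
green (array([350.8, 198.3]), np.int32(30), array([0.5365, 0.0371]))
red (array([348.9, 210.3]), np.int32(36), array([0.5695, 0.0101]))
yellow (array([335.8, 214. ]), np.int32(44), array([ 0.562 , -0.0295]))
5.35 [-0.6  1.7  1.8 90.1  0.2 -0.4] [ 0.5312 -0.0041  0.1883] [179.95  -0.21  89.89] [-0.05  3.55 -0.44] [ 0.51 -0.14  0.06] 0.040404472547149864
```

View pics/s5.png

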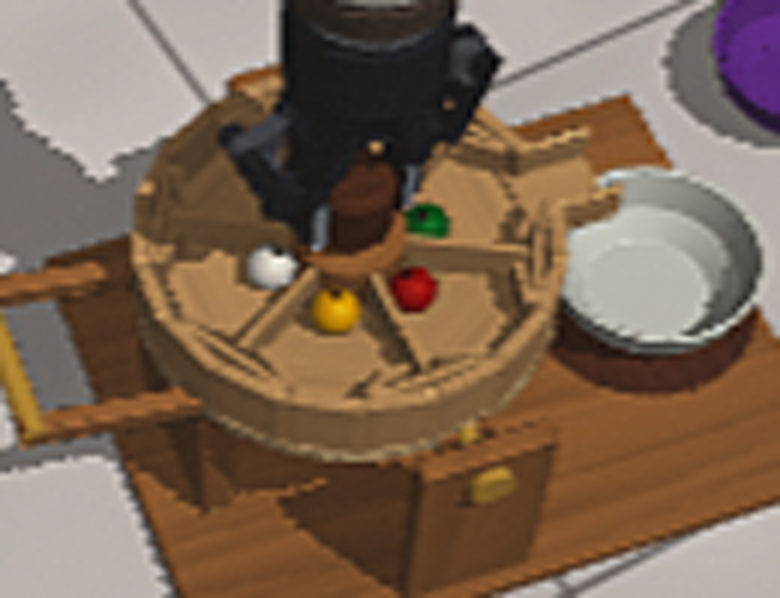

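Green now lies on the spout axis. I'll release the knob and rise.

Request:
step_arm:
  steps:
    - {"tx": 0, "ty": 0, "tz": 0, "ax": 0, "ay": 0, "az": 0, "claw": 90}
    - {"tx": 0, "ty": 0, "tz": 0, "ax": 0, "ay": 0, "az": 0, "claw": 90}
    - {"tx": 0, "ty": 0, "tz": 0, "ax": 0, "ay": 0, "az": 0, "claw": 90}
    - {"tx": 0, "ty": 0, "tz": 0.02, "ax": 0, "ay": 0, "az": 0, "claw": 90}
    - {"tx": 0, "ty": 0, "tz": 0.06, "ax": 0, "ay": 0, "az": 0, "claw": 90}

```text
time: 5.98
eef_pos: [0.5305, -0.0042, 0.2477]
tcp_rot: [-179.9, -0.2, 89.9]
ft_force: [0.7, 0.7, 0.7]
width: 0.0766
```

Request:
step_arm:
  steps:
    - {"tx": 0, "ty": -0.02, "tz": 0.03, "ax": 0, "ay": 0, "az": -0.03, "claw": 90}
    - {"tx": -0.01, "ty": -0.06, "tz": 0.04, "ax": 0, "ay": 0, "az": -0.06, "claw": 90}
    - {"tx": -0.02, "ty": -0.1, "tz": 0.04, "ax": 0, "ay": 0, "az": -0.1, "claw": 90}
    - {"tx": -0.03, "ty": -0.145, "tz": 0.04, "ax": 0, "ay": 0, "az": -0.15, "claw": 90}
    - {"tx": -0.03, "ty": -0.173, "tz": 0.04, "ax": 0, "ay": 0, "az": -0.15, "claw": 90}

```text
time: 6.6
eef_pos: [0.4997, -0.1791, 0.2881]
tcp_rot: [-179.9, -0.2, 81.2]
ft_force: [0.0, -0.2, -0.3]
width: 0.0768
```

```bash
python3 - <<'E'
from h import *
p,d=robot.camera("scene");cv2.imwrite("pics/s6.png",cv2.resize(p[130:265,250:410],None,fx=5,fy=4.4,interpolation=cv2.INTER_CUBIC))
for k,v in cents("scene",p,(300,170,380,240),COL,.162).items(): print(k,v)
p,d=robot.camera("top");cv2.imwrite("pics/t6.png",cv2.resize(p[140:240,230:380],None,fx=5.2,fy=5.2,interpolation=cv2.INTER_CUBIC))
s=robot.observe();print(s['time'],s['q'].round(1),s['eef_pos'].round(4),s['tcp_rot'].round(2),s['ft_force'].round(2),s['torque'].round(2),s['width'])
E
```

```text
green (array([350.9, 198.4]), np.int32(31), array([0.5368, 0.0372]))
red (array([349. , 210.4]), np.int32(33), array([0.5699, 0.01  ]))
red2 (array([349., 207.]), np.int32(1), array([0.5599, 0.0162]))
yellow (array([335.8, 214. ]), np.int32(44), array([ 0.562 , -0.0295]))
6.7 [-1.980e+01  4.200e+00  1.560e+01  1.015e+02  1.000e-01 -1.090e+01] [ 0.5001 -0.1796  0.2874] [-1.7987e+02 -1.7000e-01  8.1100e+01] [-1.32  0.39 -0.04] [ 0.02 -0.01 -0.05] 0.07685667090091823
```

View pics/s6.png

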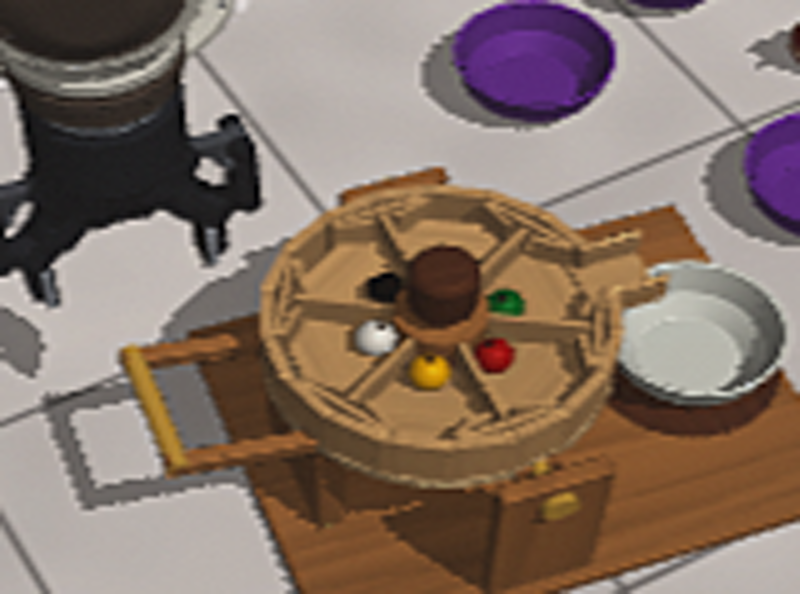

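View pics/t6.png

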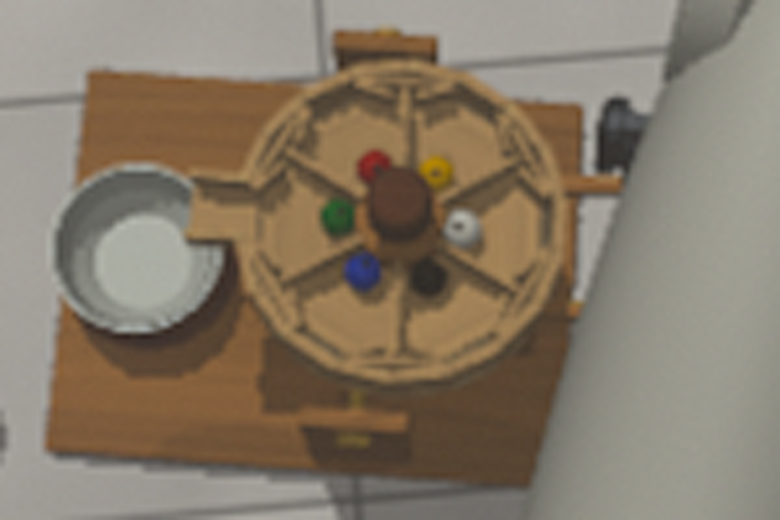

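Both views show the green pocket facing the spout, with green on its axis at top-crop (338,216) and dividers symmetric about it. Next I'll descend on the handle with the jaws across the bar.

Request:
step_arm:
  steps:
    - {"tx": 0.0015, "ty": 0.002, "tz": -0.03, "ax": 0, "ay": 0, "az": 0, "claw": 80}
    - {"tx": 0.0015, "ty": 0.002, "tz": -0.06, "ax": 0, "ay": 0, "az": 0, "claw": 80}
    - {"tx": 0.0015, "ty": 0.002, "tz": -0.095, "ax": 0, "ay": 0, "az": 0, "claw": 80}
    - {"tx": 0.0015, "ty": 0.002, "tz": -0.13, "ax": 0, "ay": 0, "az": 0, "claw": 80}
    - {"tx": 0.0015, "ty": 0.002, "tz": -0.158, "ax": 0, "ay": 0, "az": 0, "claw": 80}

```text
time: 7.32
eef_pos: [0.5013, -0.1767, 0.128]
tcp_rot: [-179.8, -0.2, 81.1]
ft_force: [0.1, 0.3, -0.0]
width: 0.0683
```

```bash
python3 - <<'E'
from h import *
p,d=robot.camera("scene");cv2.imwrite("pics/s7.png",cv2.resize(p[130:265,230:390],None,fx=5,fy=4.4,interpolation=cv2.INTER_CUBIC))
s=robot.observe();print(s['time'],s['q'].round(1),s['eef_pos'].round(4),s['tcp_rot'].round(2),s['ft_force'].round(2),s['torque'].round(2),s['width'])
E
```

```text
7.375 [-19.5   2.   -4.9  83.6   0.2 -10.6] [ 0.5001 -0.1763  0.1244] [-179.57   -0.23   81.13] [ 0.76  0.23 -4.17] [-0.04 -0.01 -0.03] 0.0683187841268461
```

View pics/s7.png

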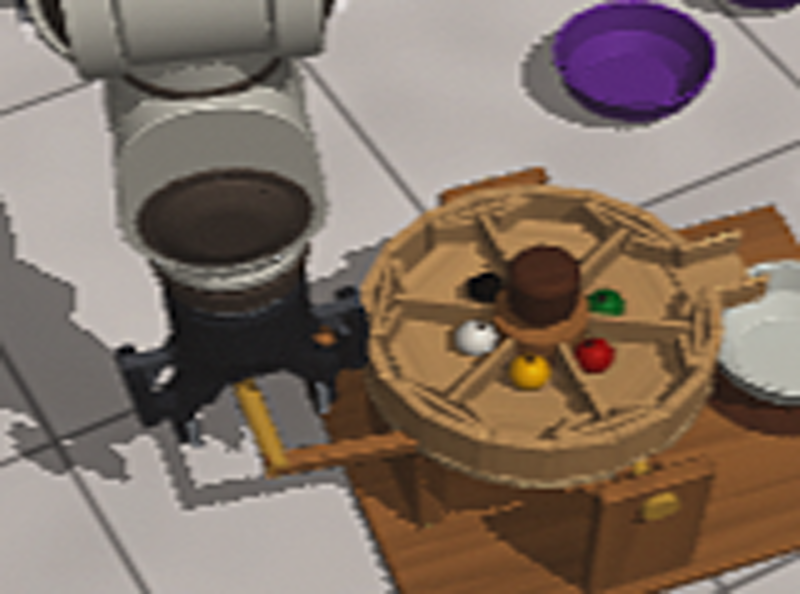

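The fingers straddle the brass bar at crop (265,430). Closing.

Request:
step_arm:
  steps:
    - {"tx": 0.001, "ty": 0, "tz": 0.003, "ax": 0, "ay": 0, "az": 0, "claw": 5}
    - {"tx": 0.001, "ty": 0, "tz": 0.003, "ax": 0, "ay": 0, "az": 0, "claw": 5}
    - {"tx": 0.001, "ty": 0, "tz": 0.003, "ax": 0, "ay": 0, "az": 0, "claw": 5}
    - {"tx": 0.001, "ty": 0, "tz": 0.003, "ax": 0, "ay": 0, "az": 0, "claw": 5}
    - {"tx": 0.001, "ty": 0, "tz": 0.003, "ax": 0, "ay": 0, "az": 0, "claw": 5}
  force: 40

```text
time: 8.0
eef_pos: [0.5017, -0.1767, 0.1288]
tcp_rot: [-179.7, -0.2, 81.1]
ft_force: [-0.5, -2.1, 6.7]
width: 0.0124
```

```bash
python3 - <<'E'
from h import *
p,d=robot.camera("scene");cv2.imwrite("pics/s8.png",cv2.resize(p[130:265,230:390],None,fx=5,fy=4.4,interpolation=cv2.INTER_CUBIC))
s=robot.observe();print(s['time'],s['q'].round(1),s['eef_pos'].round(4),s['tcp_rot'].round(2),s['ft_force'].round(2),s['torque'].round(2),s['width'])
# arc: handle relative to trunnion (stand y,z) = (-.195,.018), grasp point 0 offset; TCP 19mm below
Y=np.array([.153,.988,0]);Z=np.array([0,0,1])
e=s['eef_pos'][2]-.148
r0=np.array([-.195,.018+e])
for th in np.arange(0,.581,.0725):
    c,sn=np.cos(-th),np.sin(-th); d=np.array([[c,-sn],[sn,c]])@r0-r0
    print(round(th,3),(d[0]*Y+d[1]*Z).round(4),"rot",(-th*np.array([.988,-.153,0])).round(3))
E
```

```text
8.05 [-19.5   2.   -4.4  83.9   0.1 -10.6] [ 0.5017 -0.1767  0.1288] [-179.71   -0.19   81.11] [-0.89 -1.24  6.52] [-0.28  0.07 -0.  ] 0.012477000594436896
0.0 [0. 0. 0.] rot [-0.  0. -0.]
0.072 [0.0001 0.0004 0.0141] rot [-0.072  0.011 -0.   ]
0.145 [0.0003 0.0019 0.0282] rot [-0.143  0.022 -0.   ]
0.217 [0.0007 0.0043 0.0421] rot [-0.215  0.033 -0.   ]
0.29 [0.0012 0.0077 0.0558] rot [-0.287  0.044 -0.   ]
0.362 [0.0019 0.0121 0.0692] rot [-0.358  0.055 -0.   ]
0.435 [0.0027 0.0175 0.0823] rot [-0.43   0.067 -0.   ]
0.507 [0.0037 0.0237 0.0949] rot [-0.501  0.078 -0.   ]
0.58 [0.0048 0.0309 0.1071] rot [-0.573  0.089 -0.   ]
```

View pics/s8.png

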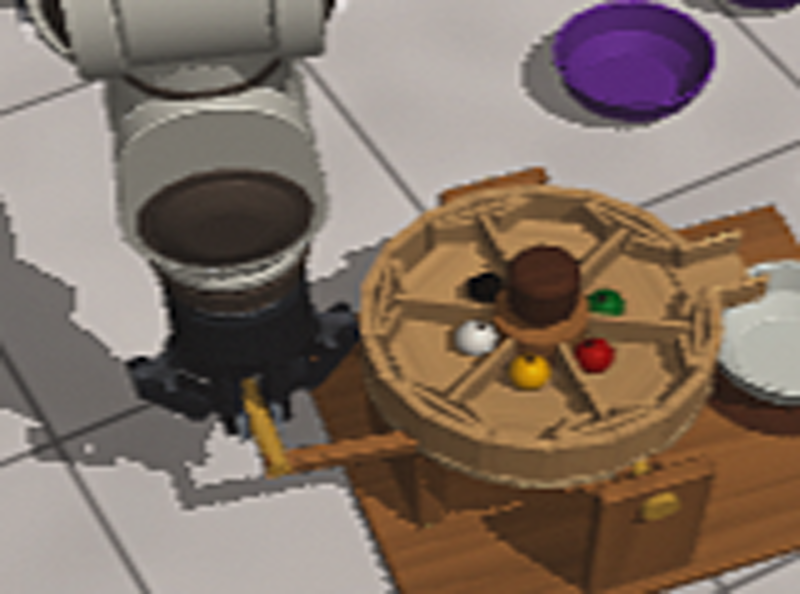

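The bar is gripped (width 12.5 mm). I'll tip along the arc.

Request:
step_arm:
  steps:
    - {"tx": 0, "ty": 0.0003, "tz": 0.0113, "ax": -0.057, "ay": 0.009, "az": 0, "claw": 5}
    - {"tx": 0.0002, "ty": 0.0012, "tz": 0.0226, "ax": -0.115, "ay": 0.018, "az": 0, "claw": 5}
    - {"tx": 0.0004, "ty": 0.0028, "tz": 0.0338, "ax": -0.172, "ay": 0.027, "az": 0, "claw": 5}
    - {"tx": 0.0008, "ty": 0.005, "tz": 0.0449, "ax": -0.229, "ay": 0.035, "az": 0, "claw": 5}
    - {"tx": 0.0012, "ty": 0.0077, "tz": 0.0558, "ax": -0.287, "ay": 0.044, "az": 0, "claw": 5}

```text
time: 8.68
eef_pos: [0.503, -0.1689, 0.1852]
tcp_rot: [-179.8, 16.5, 81.1]
ft_force: [0.4, 1.1, -3.2]
width: 0.0125
```

```bash
python3 - <<'E'
from h import *
p,d=robot.camera("scene");cv2.imwrite("pics/s9.png",cv2.resize(p[130:265,250:410],None,fx=5,fy=4.4,interpolation=cv2.INTER_CUBIC))
s=robot.observe();print(s['time'],s['q'].round(1),s['eef_pos'].round(4),s['tcp_rot'].round(2),s['ft_force'].round(2),s['torque'].round(2),s['width'])
E
```

```text
8.725 [ -9.6   0.6  -0.8  88.6 -16.7  -0.7] [ 0.5032 -0.1684  0.1863] [-179.83   16.69   81.12] [-2.92 -6.11  1.59] [-0.92  0.65 -0.17] 0.01247606641459723
```

View pics/s9.png

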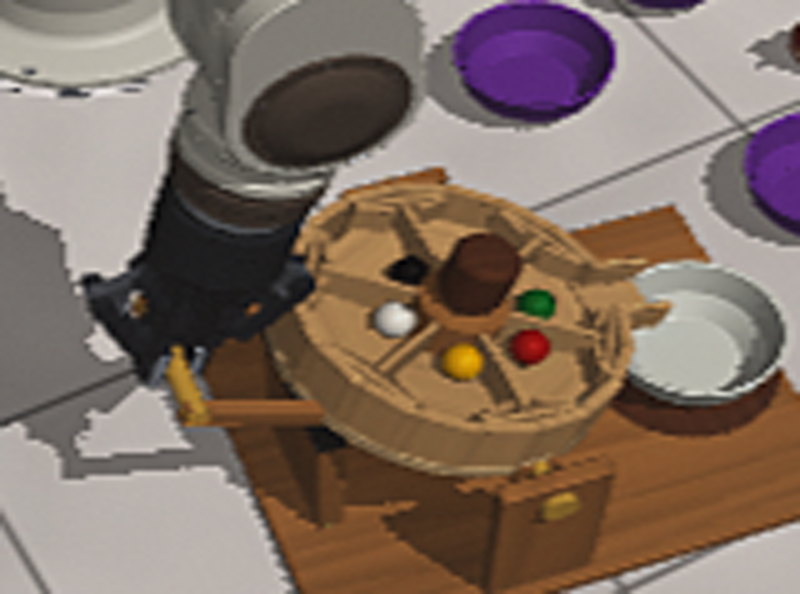

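Request:
step_arm:
  steps:
    - {"tx": 0.0003, "ty": 0.0027, "tz": 0.0091, "ax": -0.052, "ay": 0.008, "az": 0, "claw": 5}
    - {"tx": 0.0009, "ty": 0.0066, "tz": 0.0188, "ax": -0.105, "ay": 0.016, "az": 0, "claw": 5}
    - {"tx": 0.0015, "ty": 0.0108, "tz": 0.0282, "ax": -0.157, "ay": 0.024, "az": 0, "claw": 5}
    - {"tx": 0.0022, "ty": 0.0154, "tz": 0.0374, "ax": -0.21, "ay": 0.032, "az": 0, "claw": 5}
    - {"tx": 0.003, "ty": 0.0205, "tz": 0.0462, "ax": -0.262, "ay": 0.04, "az": 0, "claw": 5}

```text
time: 9.35
eef_pos: [0.5065, -0.1479, 0.2328]
tcp_rot: [-179.9, 31.9, 81.0]
ft_force: [1.6, -0.3, -2.0]
width: 0.0124
```

Request:
step_arm:
  steps:
    - {"tx": 0, "ty": 0, "tz": 0, "ax": 0, "ay": 0, "az": 0, "claw": 5}
    - {"tx": 0, "ty": 0, "tz": 0, "ax": 0, "ay": 0, "az": 0, "claw": 5}
    - {"tx": 0, "ty": 0, "tz": 0, "ax": 0, "ay": 0, "az": 0, "claw": 5}
    - {"tx": 0, "ty": 0, "tz": 0, "ax": 0, "ay": 0, "az": 0, "claw": 5}
    - {"tx": 0, "ty": 0, "tz": 0, "ax": 0, "ay": 0, "az": 0, "claw": 5}

```text
time: 9.98
eef_pos: [0.5065, -0.148, 0.2326]
tcp_rot: [-179.9, 31.9, 81.0]
ft_force: [0.1, -1.1, -0.8]
width: 0.0126
```

```bash
python3 - <<'E'
from h import *
p,d=robot.camera("scene");cv2.imwrite("pics/s10.png",cv2.resize(p[130:265,250:410],None,fx=5,fy=4.4,interpolation=cv2.INTER_CUBIC))
s=robot.observe();print(s['time'],s['q'].round(1),s['eef_pos'].round(4),s['tcp_rot'].round(2),s['ft_force'].round(2),s['torque'].round(2),s['width'])
E
```

```text
10.025 [  0.1   3.5   3.8  96.  -31.4  10.6] [ 0.5065 -0.148   0.2326] [-179.94   31.89   81.04] [ 0.65 -0.75 -1.4 ] [ 0.43 -0.2   0.1 ] 0.012450147357487482
```

View pics/s10.png

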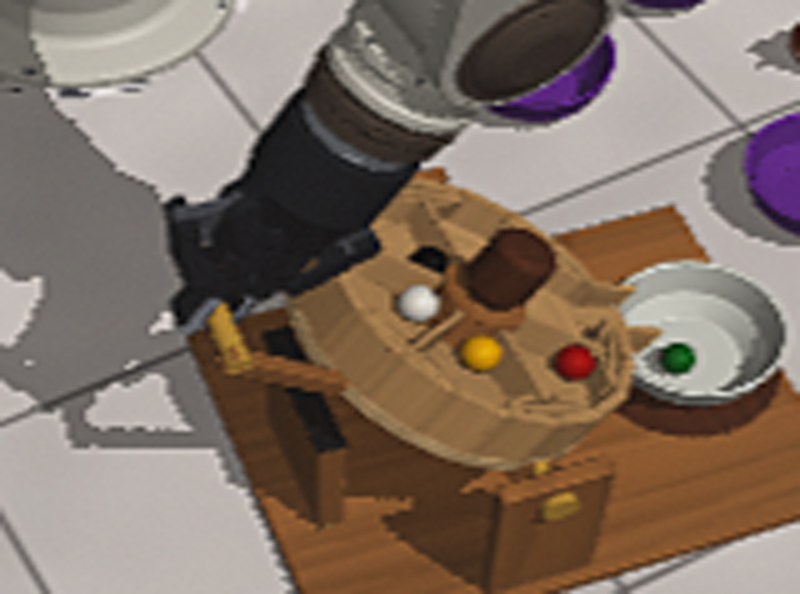

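Green lies in the dish, at crop (678,357). I'll lower the wheel along the same arc.

Request:
step_arm:
  steps:
    - {"tx": -0.0008, "ty": -0.0053, "tz": -0.0094, "ax": 0.055, "ay": -0.009, "az": 0, "claw": 5}
    - {"tx": -0.0016, "ty": -0.0101, "tz": -0.0191, "ax": 0.111, "ay": -0.017, "az": 0, "claw": 5}
    - {"tx": -0.0022, "ty": -0.0145, "tz": -0.0292, "ax": 0.166, "ay": -0.026, "az": 0, "claw": 5}
    - {"tx": -0.0028, "ty": -0.0183, "tz": -0.0394, "ax": 0.221, "ay": -0.034, "az": 0, "claw": 5}
    - {"tx": -0.0033, "ty": -0.0215, "tz": -0.0499, "ax": 0.277, "ay": -0.043, "az": 0, "claw": 5}

```text
time: 10.65
eef_pos: [0.503, -0.1697, 0.1825]
tcp_rot: [-179.9, 15.7, 81.1]
ft_force: [-0.6, 0.1, -0.8]
width: 0.0126
```

Request:
step_arm:
  steps:
    - {"tx": -0.0006, "ty": -0.0034, "tz": -0.0129, "ax": 0.066, "ay": -0.01, "az": 0, "claw": 5}
    - {"tx": -0.001, "ty": -0.0054, "tz": -0.0265, "ax": 0.135, "ay": -0.021, "az": 0, "claw": 5}
    - {"tx": -0.0012, "ty": -0.0065, "tz": -0.039, "ax": 0.198, "ay": -0.03, "az": 0, "claw": 5}
    - {"tx": -0.0013, "ty": -0.007, "tz": -0.0488, "ax": 0.25, "ay": -0.038, "az": 0, "claw": 5}
    - {"tx": -0.0013, "ty": -0.007, "tz": -0.0537, "ax": 0.274, "ay": -0.042, "az": 0, "claw": 5}

```text
time: 11.28
eef_pos: [0.5018, -0.1768, 0.1286]
tcp_rot: [-179.9, -0.2, 81.0]
ft_force: [-3.3, 4.2, 29.5]
width: 0.0125
```

```bash
python3 - <<'E'
from h import *
p,d=robot.camera("scene");cv2.imwrite("pics/s11.png",cv2.resize(p[130:265,250:410],None,fx=5,fy=4.4,interpolation=cv2.INTER_CUBIC))
s=robot.observe();print(s['time'],s['q'].round(1),s['eef_pos'].round(4),s['tcp_rot'].round(2),s['ft_force'].round(2),s['torque'].round(2),s['width'])
E
```

```text
11.325 [-19.5   1.9  -4.5  83.8   0.2 -10.6] [ 0.5017 -0.1767  0.129 ] [-179.87   -0.28   81.04] [ 3.41  2.15 -1.34] [ 0.35 -0.58  0.02] 0.012729717054095526
```

View pics/s11.png

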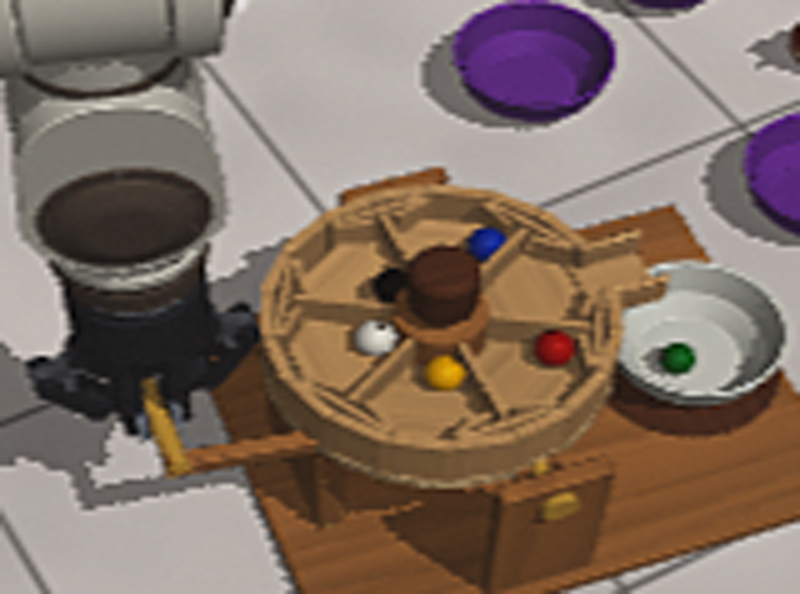

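The cradle is level, all five other beads are in the wheel, and green is in the dish. I'll release the handle and back straight up.

Request:
step_arm:
  steps:
    - {"tx": 0, "ty": 0, "tz": -0.001, "ax": 0, "ay": 0, "az": 0, "claw": 70}
    - {"tx": 0, "ty": 0, "tz": -0.001, "ax": 0, "ay": 0, "az": 0, "claw": 70}
    - {"tx": 0, "ty": 0, "tz": -0.001, "ax": 0, "ay": 0, "az": 0, "claw": 70}
    - {"tx": 0, "ty": 0, "tz": -0.001, "ax": 0, "ay": 0, "az": 0, "claw": 70}
    - {"tx": 0, "ty": 0, "tz": 0.001, "ax": 0, "ay": 0, "az": 0, "claw": 70}

```text
time: 11.95
eef_pos: [0.5017, -0.1766, 0.13]
tcp_rot: [-179.9, -0.3, 81.0]
ft_force: [1.2, -0.4, 0.7]
width: 0.0598
```

Request:
step_arm:
  steps:
    - {"tx": 0, "ty": 0, "tz": 0.02, "ax": 0, "ay": 0, "az": 0, "claw": 70}
    - {"tx": 0, "ty": 0, "tz": 0.05, "ax": 0, "ay": 0, "az": 0, "claw": 70}
    - {"tx": 0, "ty": 0, "tz": 0.09, "ax": 0, "ay": 0, "az": 0, "claw": 70}
    - {"tx": 0, "ty": 0, "tz": 0.13, "ax": 0, "ay": 0, "az": 0, "claw": 70}
    - {"tx": 0, "ty": 0, "tz": 0.16, "ax": 0, "ay": 0, "az": 0, "claw": 70}

```text
time: 12.58
eef_pos: [0.5017, -0.1767, 0.292]
tcp_rot: [-179.9, -0.3, 81.0]
ft_force: [0.5, 0.6, -0.6]
width: 0.0597
```

Request:
step_arm:
  steps:
    - {"tx": -0.03, "ty": -0.03, "tz": 0.02, "ax": 0, "ay": 0, "az": 0, "claw": 70}
    - {"tx": -0.06, "ty": -0.06, "tz": 0.02, "ax": 0, "ay": 0, "az": 0, "claw": 70}
    - {"tx": -0.08, "ty": -0.08, "tz": 0.02, "ax": 0, "ay": 0, "az": 0, "claw": 70}
    - {"tx": -0.08, "ty": -0.08, "tz": 0.02, "ax": 0, "ay": 0, "az": 0, "claw": 70}
    - {"tx": -0.08, "ty": -0.08, "tz": 0.02, "ax": 0, "ay": 0, "az": 0, "claw": 70}

```text
time: 13.2
eef_pos: [0.422, -0.2564, 0.312]
tcp_rot: [-179.9, -0.3, 81.0]
ft_force: [0.4, 0.5, -0.3]
width: 0.0599
```

```bash
python3 - <<'E'
from h import *
p,d=robot.camera("scene");cv2.imwrite("pics/s12.png",p)
S=cv2.imread("pics/scene0.png")
br=dict(brass=((18,120,80),(32,255,255)))
print(cents("scene",p,(270,200,295,245),br,.148)); print("green",cents("scene",p,(370,190,410,225),COL,.033))
w=lambda I:cents("scene",I,(368,185,412,225),dict(d=((0,0,120),(180,45,255))),.02)
print(w(S),w(p))
s=robot.observe();print(s['time'],s['eef_pos'].round(4),s['ft_force'].round(2),s['width'])
E
```

```text
{'brass': (array([280.6, 222.4]), np.int32(120), array([ 0.5021, -0.1767]))}
green {'green': (array([385.3, 210.8]), np.int32(32), array([0.5617, 0.164 ]))}
{'d': (array([393.7, 202.3]), np.int32(928), array([0.5415, 0.2142]))} {'d': (array([394.4, 201.7]), np.int32(889), array([0.5407, 0.2175]))}
13.25 [ 0.4222 -0.2562  0.3119] [ 0.64  0.4  -0.55] 0.05968140873321976
```

View pics/s12.png

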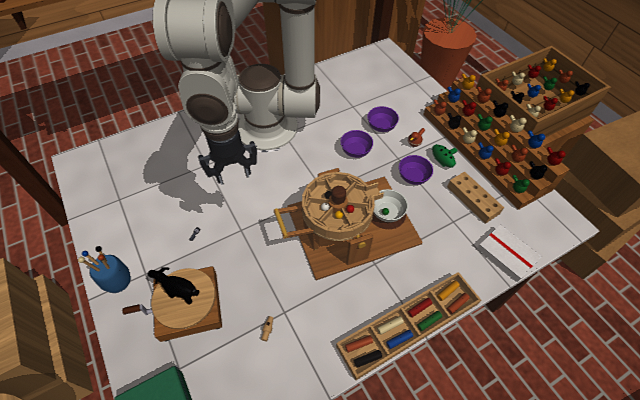

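The handle is back at its starting pixel (280.6,222.4). The green bead is at rest in the dish at (385,211), the arm is clear, and nothing else has visibly moved. Handing in.

```bash
python3 - <<'E'
from station import robot
print(robot.finish_job())
E
```

```text
the job is handed in; nothing more can be done
None
```

I turned the wheel by its knob about 90° counter-clockwise until the green pocket clicked in at the spout. I then tipped the cradle by its handle to about 0.56 rad, so the green bead rolled into the dish, and lowered it back onto its rest. The job was handed in at about 13 s of the 67 s allowed; no verdict was reported.

- **Cradle:** it is level, with the handle back within 0.1 px of its starting position. The wrist force read 29.5 N for a moment on touchdown, well under the 120 N limit.
- **Beads:** green lies about 5 to 12 mm from my two estimates of the dish centre. It was in the same place before and after I let go of the handle. The other five were still in the wheel in the close view after lowering; the last full view, from further off, shows nothing different.
- **Dish and other things:** nothing looks moved in the last picture. My colour measurement of the dish shifted by about 3 mm, which I put down to the green bead now covering part of it. I compared the other things only by eye.

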